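# Fit the missing runner on the drying rack

### The arm

A 6-joint arm with a two-finger parallel gripper is mounted at the origin on the work surface. World frame = base frame: x ahead of the robot, y to its left, z up, the work surface at z = 0. Lengths are in m, angles in rad, forces in N, time in s.
With the tool pointing down it reaches from about 0.25 to 0.725 m from the base axis. Payload 4 kg.
Tool frame: the origin (TCP) lies midway between the tips of the shut fingers; the grasp point (between the pads) lies 19 mm behind it; z points along the fingers, y is the direction in which the jaws open and shut (so a half turn about z gives the same grasp; the last joint's range is limited). The gripper opens to 85 mm and grips with 20 to 120 N. Pads are 22 mm wide; open, the fingers measure 114 mm over their backs; the gripper's body (76 mm by 85 mm) begins 54 mm behind the grasp point. The pads swing forward as they close: fully open they stand 13 mm farther back than shut.
Start: joints at [-1.132, 0.241, 0.005, 1.335, 0, 1.571], TCP at [0.212, -0.453, 0.231] pointing down, gripper open.
Joint ranges: [-2.72, 2.72], [-1.05, 1.87], [-1.09, 1.28], [-1.99, 2.15], [-1.42, 1.44], [-3.14, 3.14]. Speed limits (rad/s): [2.79, 2.79, 3.14, 3.14, 3.14, 3.14].

### API

Orientations are given as a unit quaternion [x, y, z, w].
In Python, from workcell import bot, eyes, job gives the robot as it stands.
- The arm moves only by the shell command python3 -m crank 'ROWS'. ROWS is a JSON object of lists of equal length, an entry for each row: "dr": the turn, a rotation vector about the tool's x, y, z in rad, a list of three; "travel": the shift along the tool's x, y, z in m, a list of three; "hand": the finger opening in m, from 0 to 0.0854. In form: {"dr": [[wx, wy, wz], ...], "travel": [[x, y, z], ...], "hand": [hand, ...]}. A call has 1 to 10 rows; each row is the pose to reach, as a shift and turn from the pose commanded when the call began, along the tool's axes at that moment; what a row does not reach only later rows make up. A row lasts 1/8 s, in which the tool goes at most 62.5 mm and 10.7 degrees, less where a joint would pass 70% of its speed; a pose out of reach is approached as far as the arm can. A call with a gripper value outside its range is refused whole. The fingers move at their own pace and stop on an object; the grip force is fixed at half the most. Time passes only in rows, so rows that repeat a pose let the fingers close. It gives the time, the measured TCP pose, the force and the opening at its end, in the units of the state.
- bot.get_obs(): the state, without advancing time (a new reading comes with each control period).
- eyes.camera(name): name is "side" or "top" or "wrist"; returns a dict with "color" (384x512x3 uint8, red, green, blue), "K" (3x3 intrinsics, pixels), "D" ([k1, k2, p1, p2, k3] as OpenCV has them; the pictures are not rectified), "R" (3x3) and "t" (3): a world point X has camera coordinates R X + t; the wrist camera has in their place "T_tool_cam" (4x4, takes a point from camera to tool coordinates, whose origin is the TCP and whose axes are the flange's). Camera axes: x right, y down, z forward; pixel columns grow to the right and rows downward; lengths in m; the calibration is good to about 2 mm. A picture is of the moment at which its call begins: read the wrist's pose just before it. There is no depth.
- job.job_done(): hands the job in, once; it reports no verdict.
The state is a dict: "clock": time; "joint_pos": joint angles; "joint_vel": joint speeds; "tau": joint torques, N m; "eef_pos": TCP position; "tool_rot": TCP orientation; "ft_force": force on the tool from outside, world axes, zero at the start; "ft_torque": the same for the moment, N m; "grip_width": finger opening in m.
Only numpy, scipy, OpenCV 4.12 (cv2) and the standard library are available. Lean on these libraries where they do the work, as an engineer would, in place of code of your own. Each camera call takes 0.05 s, during which the arm holds its last target.

### The job

The small drying rack on the print table lacks the runner (tray ledge) on its left-hand upright. Take the long loose runner out of the parts tray, where it lies on its side, set it down on the table standing on its ledge and let go, so that you can take it again by its web; then hook both its claws into the slots of the empty upright at the same height as the runner on the other upright, and press it down until it is fully home and its spring catch has snapped out into the slot. Let go of it, and leave the short runner and everything else where they are.

Things in the scene. Friction and masses are not known exactly. Their poses are not given: they have to be found in the camera images.
- runner_mid (a point): Long loose runner, an aluminium angle 180 mm long. Point in the middle plane of its web, 90 mm from the root face, 19 mm above the underside. Axes as it hangs when fitted: x along it to the claws, z up. Web 8 mm thick, 38 mm high; 8 mm thick ledge at its bottom, out to y = -64 mm from the middle plane, the whole length. 0.37 kg, 30 % either way; centre of mass 85 mm from the root face.
- runner_ledge (a point): Middle of the long runner's ledge: 90 mm from the root face, y = -34 mm, 4 mm above the underside; same axes. At the start the runner lies on the outer face of its web (own +y down) in the tray, the ledge standing up 68 mm above the tray floor. Set down on the edge between web and ledge, it tips onto its ledge by itself once rolled more than about 35 degrees from lying, and stands firmly.
- runner_claws (a point): On the long runner's root face, in the middle plane, level with the underside. Two claws of 7 mm plate stand out 11.5 mm: necks 12 mm high, their undersides 18 and 68 mm above the runner's underside; past a 5.5 mm long neck a 6 mm thick hook reaches 10 mm below it.
- runner_top (a point): Flat top of the long runner's claw end, 12 mm from the root face, 92 mm above the underside: the place to press. The web is this high for the last 24 mm before the root face; a slanting brace runs from there down to the web's normal top edge, 62 mm from the root face.
- catch (a joint): The long runner's spring catch: a nose 6 mm wide and 8 mm high that stands out 6 mm from the root face, 38 to 46 mm above the underside. 0: fully out, as at the start and when it has snapped into the slot; about 0.006 m: pushed in flush with the root face, as while it slides down the upright. Takes 3.5 N to start and 8 N to push in.
- post_foot (a point): Empty left-hand upright of the rack (fixed): point at table height under the middle of its front face. Rack axes: x into the upright (front face looks to -x), y left, z up. Steel channel 44 mm wide, 270 mm high, front wall 4 mm thick, open behind. The rack's foot plate, 12 mm thick, reaches 45 mm in front of the front face and 45 mm to the left of this point.
- post_top (a point): Middle of the top edge of that upright's front face, 270 mm above post_foot. Down the middle of the front run four slots, 10 mm wide and 30 mm high, lower edges 60, 110, 160 and 210 mm above the table. Claws go in straight, runner 10 to 18 mm above its hung height, then down until the necks sit on the slots' lower edges; friction may hold it half-way until pressed on runner_top.
- mate_mid (a point): Matching runner on the right-hand upright (220 mm to the right, -y), a mirror image with its ledge on the +y side, fixed there fully home: the same point of it as runner_mid, rack axes. A hung runner has its root face against the front face and its web's middle plane on the middle of the upright.
- tray: Grey open parts tray, fixed, 250 x 270 mm (its x, y), walls 24 mm high, floor and walls 4 mm thick; origin under its centre.
- short_mid (a point): The short loose runner, to be left alone: the same profile and claws but 110 mm long, lying in the tray beside the long one in the same way; point in its web's middle plane 55 mm from its root face, 19 mm above its underside.
- ink_tin: Ink tin, diameter 84, 85 mm high; origin at the centre of its underside. Leave alone.
- ink_jar: Ink jar, diameter 60, 75 mm high; origin at the centre of its underside. Leave alone.
- squeegee: Squeegee lying handle down, 240 x 32 x 77 mm (its x, y, z); origin at the centre of its underside. Leave alone.
- ink_knife: Ink spatula with wooden handle, lying along its x. Leave alone.
- jig_block: White plastic locating block 90 x 45 x 38 mm; origin at the centre of its underside. Leave alone.
- tape_roll: Roll of tape, diameter 90, 24 mm high; origin at the centre of its underside. Leave alone.
- star_knob: Black clamp knob, diameter 48, standing with its stud up, 55 mm high; origin at the centre of its underside. Leave alone.
Mind the look-alikes: they are no part of the job. What is shaped like the part that bears runner_mid but turquoise is not meant.

How it is judged:
By the outcome, as a careful person would: the job done as asked, in the order asked, and still so for the second after the job is handed in, with the robot touching nothing.
It also fails if it takes over 62 s, if anything falls off the work surface, if the arm or the gripper's body presses on something with over 40 N, if the wrist force passes 120 N, or if a joint passes its speed limit or range.

## Working session

There is one attempt and no reset: what is moved stays moved. The work goes in short steps, Python scripts to look and compute and a shell command to move; the robot and the scene stay as the last step left them, time stands still between calls to the robot, and variables do not carry over. Pictures are saved under pics/ and viewed, and the job is handed in when it is done.

```bash
ls; mkdir -p pics; python3 - <<'E'
from workcell import bot, eyes, job
import cv2
o=bot.get_obs(); print(o)
for n in ("side","top","wrist"):
    c=eyes.camera(n); cv2.imwrite(f"pics/a_{n}.png",c["color"][:,:,::-1])
    print(n,c["K"],c["D"],c.get("R"),c.get("t"),c.get("T_tool_cam"))
E
```

```text
pics
{'clock': 0.0, 'joint_pos': array([-1.13200462e+00,  2.41440380e-01,  3.69604272e-03,  1.33519106e+00,
        9.19393845e-06,  1.57079523e+00]), 'joint_vel': array([-5.23984479e-05, -2.29864959e-03, -1.52206165e-03, -4.89226703e-04,
        1.37785650e-03,  1.93360727e-03]), 'tau': array([-5.00286442e-04, -3.72316933e+01,  2.52408385e+01,  1.68759545e-02,
       -1.48241979e-04, -1.02959092e-05]), 'eef_pos': array([ 0.21215237, -0.45204965,  0.23038852]), 'tool_rot': array([ 9.76028437e-01,  2.17640405e-01, -2.28286664e-04, -1.04489975e-03]), 'ft_force': array([-0.55148152,  0.8167845 ,  0.0714604 ]), 'ft_torque': array([-0.01155775,  0.00117874,  0.03010147]), 'grip_width': 0.08540043749565077}
side [[375.97630538   0.         256.66058587]
 [  0.         375.97630538 189.72267988]
 [  0.           0.           1.        ]] [-0.01395595  0.          0.          0.          0.        ] [[ 0.94677393 -0.32138214 -0.01823862]
 [-0.24814496 -0.6925834  -0.67731257]
 [ 0.2050444   0.6457877  -0.73546926]] [-0.46034752  0.18551161  1.47776798] None
top [[451.52136121   0.         255.76896878]
 [  0.         451.52136121 192.89241083]
 [  0.           0.           1.        ]] [-0.06529137  0.          0.          0.          0.        ] [[ 1.69337320e-02 -9.99854120e-01  2.23339485e-03]
 [-9.90508148e-01 -1.70801010e-02 -1.36388704e-01]
 [ 1.36406955e-01  9.73739644e-05 -9.90652882e-01]] [-0.05833066  0.47836079  1.48696817] None
wrist [[284.75675266   0.         255.18447899]
 [  0.         284.75675266 194.16537151]
 [  0.           0.           1.        ]] [-0.01177274  0.          0.          0.          0.        ] None None [[ 7.59730463e-04 -9.50613511e-01 -3.10376184e-01  7.81186440e-02]
 [ 9.99999615e-01  8.58514460e-04 -1.81667528e-04 -1.88253040e-04]
 [ 4.39158049e-04 -3.10375927e-01  9.50613797e-01 -1.42579011e-01]
 [ 0.00000000e+00  0.00000000e+00  0.00000000e+00  1.00000000e+00]]
```

View pics/a_top.png

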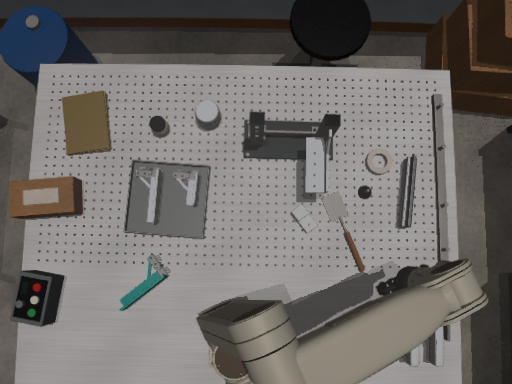

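View pics/a_side.png

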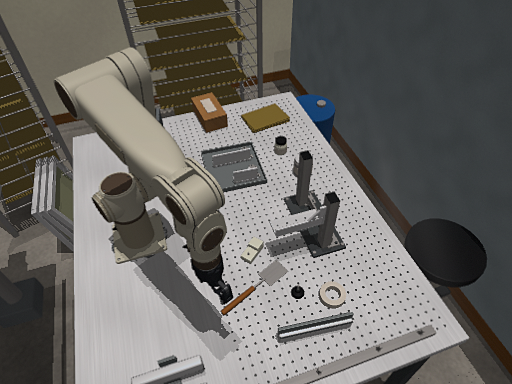

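View pics/a_wrist.png

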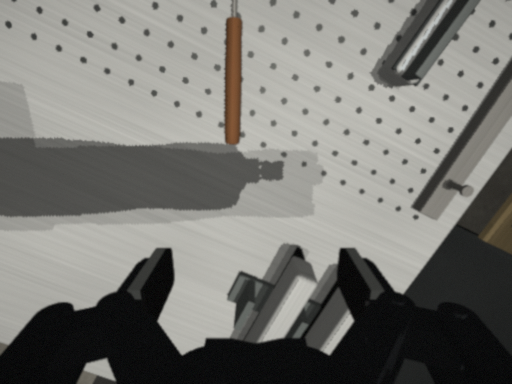

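Candidates: long grey runner in the tray at top px (152,193), short one (188,187), turquoise look-alike (145,283), fitted mate (315,165), grey profiles near the base (430,345). By description I choose (152,193). Next is a close crop to check it.

```bash
python3 - <<'E'
import cv2
a=cv2.imread("pics/a_top.png")
cv2.imwrite("pics/b_tray.png",cv2.resize(a[150:250,115:220],None,fx=5.5,fy=5.5,interpolation=cv2.INTER_CUBIC))
cv2.imwrite("pics/b_rack.png",cv2.resize(a[100:210,235:350],None,fx=5.2,fy=5.2,interpolation=cv2.INTER_CUBIC))
s=cv2.imread("pics/a_side.png")
cv2.imwrite("pics/b_srack.png",cv2.resize(s[140:265,255:355],None,fx=4.7,fy=4.7,interpolation=cv2.INTER_CUBIC))
cv2.imwrite("pics/b_stray.png",cv2.resize(s[135:200,195:275],None,fx=8,fy=8,interpolation=cv2.INTER_CUBIC))
E
```

```text
(no output)
```

View pics/b_tray.png

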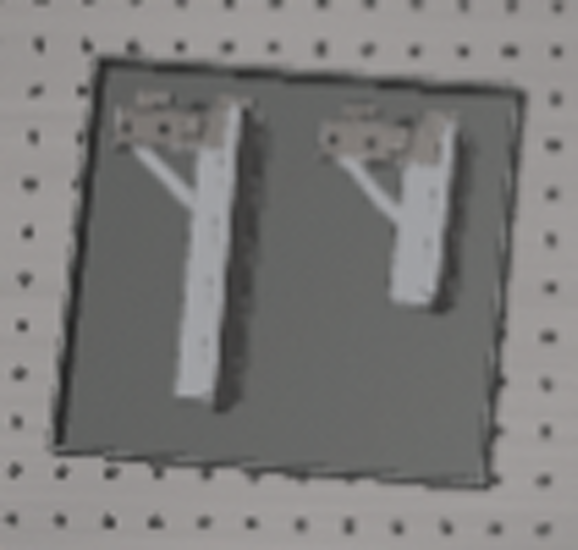

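View pics/b_rack.png

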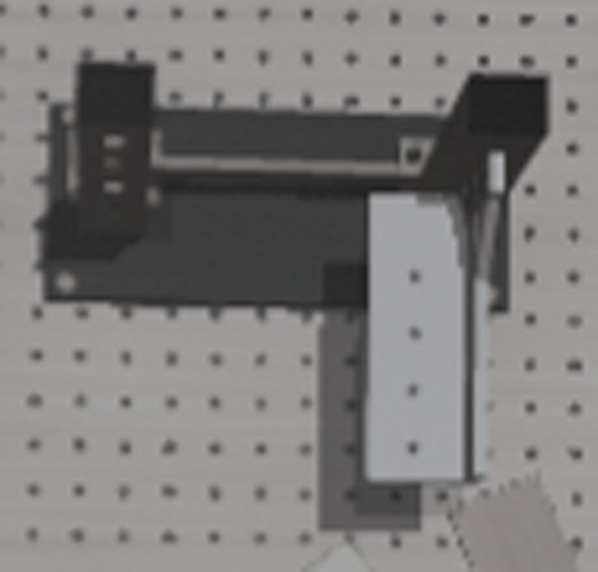

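View pics/b_srack.png

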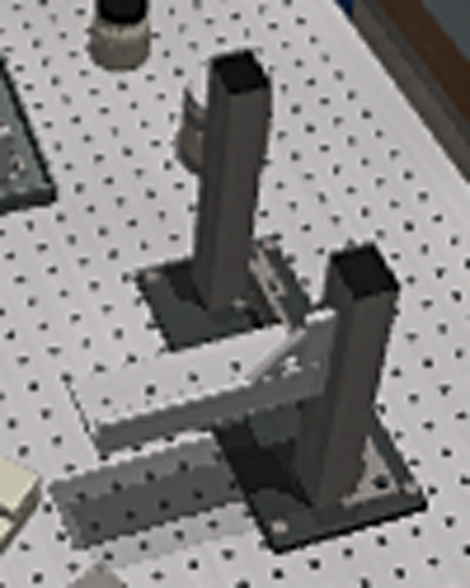

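View pics/b_stray.png

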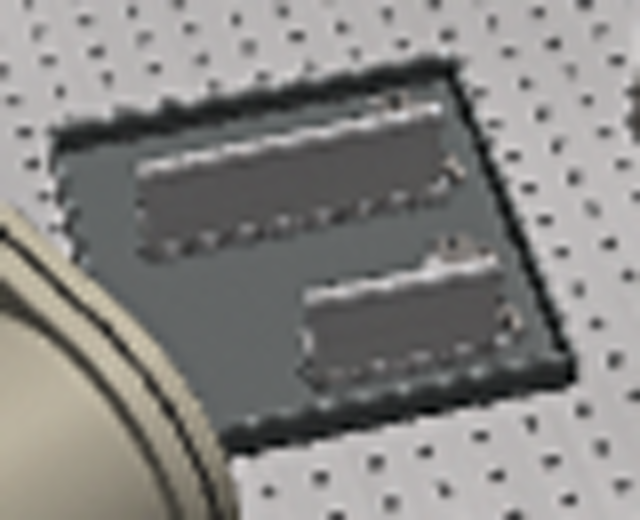

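```bash
cat > h.py <<'E'
import numpy as np, cv2
from scipy.spatial.transform import Rotation as Rn
from workcell import bot, eyes, job
def campose(c,o=None):
    if c.get("R") is not None:
        R=np.array(c["R"]);t=np.array(c["t"]);return R.T,-R.T@t
    T=np.array(c["T_tool_cam"]);Rt=Rn.from_quat(o["tool_rot"]).as_matrix()
    return Rt@T[:3,:3], Rt@T[:3,3]+o["eef_pos"]
def rays(c,px,o=None):
    px=np.array(px,float).reshape(-1,1,2)
    n=cv2.undistortPoints(px,np.array(c["K"]),np.array(c["D"])).reshape(-1,2)
    R,C=campose(c,o); return C,(R@np.c_[n,np.ones(len(n))].T).T
def onz(c,px,z,o=None):
    C,d=rays(c,px,o); return C+d*((z-C[2])/d[:,2])[:,None]
def proj(c,X,o=None):
    R,C=campose(c,o); Xc=(np.array(X,float).reshape(-1,3)-C)@R
    return cv2.projectPoints(Xc,np.zeros(3),np.zeros(3),np.array(c["K"]),np.array(c["D"]))[0].reshape(-1,2)
def tri(c1,p1,c2,p2,o1=None,o2=None):
    A,a=rays(c1,[p1],o1);B,b=rays(c2,[p2],o2);a=a[0]/np.linalg.norm(a[0]);b=b[0]/np.linalg.norm(b[0])
    s=np.linalg.lstsq(np.c_[a,-b],B-A,rcond=None)[0]
    P=A+a*s[0];Q=B+b*s[1];return (P+Q)/2,np.linalg.norm(P-Q)
def togo(p,Rw=None,o=None):
    """travel (tool axes) and dr to reach TCP p, orientation Rw from measured pose"""
    o=o or bot.get_obs();R0=Rn.from_quat(o["tool_rot"])
    tr=R0.inv().apply(np.array(p)-o["eef_pos"])
    dr=(R0.inv()*Rw).as_rotvec() if Rw is not None else None
    return tr.round(4),None if dr is None else dr.round(4)
def down(yaw):  # tool z down, tool x at yaw
    c,s=np.cos(yaw),np.sin(yaw);return Rn.from_matrix(np.array([[c,s,0],[s,-c,0],[0,0,-1]]))
def snap(n,f,crop=None,s=1):
    o=bot.get_obs();c=eyes.camera(n);im=c["color"][:,:,::-1]
    np.save(f"pics/{f}.npy",dict(c=c,o=o),allow_pickle=True)
    if crop: x0,y0,x1,y1=crop; im=im[y0:y1,x0:x1]
    cv2.imwrite(f"pics/{f}.png",cv2.resize(im,None,fx=s,fy=s,interpolation=cv2.INTER_CUBIC) if s!=1 else im);return c,o
def load(f):
    d=np.load(f"pics/{f}.npy",allow_pickle=True).item();return d["c"],d["o"]
E
python3 - <<'E'
from h import *
c,o=snap("top","c_top"); s,_=snap("side","c_side")
print("cams",campose(c)[1],campose(s)[1])
f=lambda x,y:(115+x/5.5,150+y/5.5)
print("ledge top ends",onz(c,[f(240,105),f(215,400)],.072).round(4))
print("tray",onz(c,[f(100,60),f(525,92),f(490,488),f(58,450)],.024).round(4))
g=lambda x,y:(235+x/5.2,100+y/5.2)
print("foot",onz(c,[g(48,300),g(508,310),g(50,105)],.012).round(4))
print("posttops",onz(c,[g(78,130),g(155,135),g(80,65),g(153,65),g(470,135),g(540,138)],.27).round(4))
print(togo([.42,.25,.30],down(-.05)))
E
```

```text
cams [ 0.27197521 -0.05029649  1.53844259] [ 0.17887075 -0.9737896   1.20410617]
ledge top ends [[0.5479 0.2728 0.072 ]
 [0.37   0.2795 0.072 ]]
tray [[0.5841 0.3728 0.024 ]
 [0.568  0.1061 0.024 ]
 [0.3229 0.12   0.024 ]
 [0.3408 0.3856 0.024 ]]
foot [[ 0.6041 -0.0083  0.012 ]
 [ 0.6028 -0.314   0.012 ]
 [ 0.738  -0.0068  0.012 ]]
posttops [[ 0.6451 -0.0301  0.27  ]
 [ 0.6429 -0.0731  0.27  ]
 [ 0.6827 -0.0305  0.27  ]
 [ 0.6835 -0.0714  0.27  ]
 [ 0.6463 -0.249   0.27  ]
 [ 0.6454 -0.2883  0.27  ]]
(array([ 0.4864, -0.5476, -0.0686]), array([-1.000e-03,  2.000e-04,  4.888e-01]))
```

```bash
python3 -m crank '{"dr":[[0,0,0.1],[0,0,0.2],[0,0,0.3],[0,0,0.4],[0,0,0.489],[0,0,0.489],[0,0,0.489],[0,0,0.489],[0,0,0.489],[0,0,0.489]],"travel":[[0.02,-0.04,-0.02],[0.06,-0.08,-0.04],[0.1,-0.13,-0.07],[0.15,-0.18,-0.07],[0.2,-0.23,-0.07],[0.25,-0.28,-0.07],[0.29,-0.33,-0.07],[0.34,-0.38,-0.07],[0.38,-0.43,-0.07],[0.42,-0.48,-0.07]],"hand":[0.085,0.085,0.085,0.085,0.085,0.085,0.085,0.085,0.085,0.085]}'
python3 -c "
from h import *
print(togo([.40,.26,.30],down(-.05)))"
```

```text
clock: 1.5
eef_pos: [0.3726, 0.0153, 0.3012]
tool_rot: [1.0, 0.003, -0.001, -0.022]
ft_force: [-0.5, -0.2, 0.2]
grip_width: 0.0851
(array([ 0.029 , -0.2442,  0.0117]), array([-0.043 ,  0.0026,  0.0567]))
```

```bash
python3 -m crank '{"dr":[[0,0,0.02],[0,0,0.04],[0,0,0.04],[0,0,0.04],[0,0,0.04],[0,0,0.04]],"travel":[[0.02,-0.06,0],[0.03,-0.12,0],[0.03,-0.18,0],[0.03,-0.22,0],[0.03,-0.22,0],[0.03,-0.22,0]],"hand":[0.085,0.085,0.085,0.085,0.085,0.085]}'
python3 -c "
from h import *
snap('wrist','d_w');print(togo([.40,.26,.30],down(-.05)))"
```

```text
clock: 2.25
eef_pos: [0.4055, 0.0428, 0.3099]
tool_rot: [0.999, 0.018, -0.003, -0.046]
ft_force: [0.4, 0.7, 0.1]
grip_width: 0.0853
(array([ 0.0024, -0.2153,  0.03  ]), array([-0.0926,  0.0082,  0.0871]))
```

View pics/d_w.png

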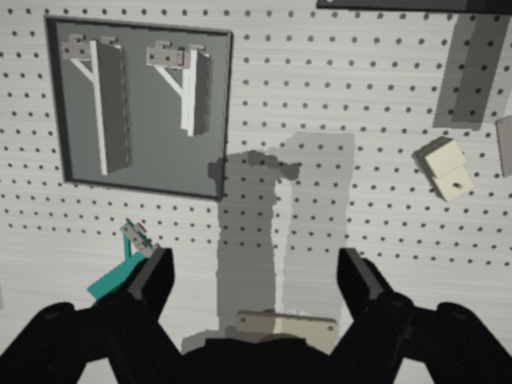

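```bash
python3 -c "
from h import *
o=bot.get_obs();print(o['joint_pos'].round(3),o['joint_vel'].round(3))"
```

```text
[ 0.036  0.036 -0.036  1.503  0.093  3.141] [ 0.003  0.    -0.004 -0.002  0.002 -0.   ]
```

```bash
python3 -c "
from h import *
for y,p in ((.8,[.38,.08,.31]),(1.6,[.36,.16,.31])): print(togo(p,down(y)))"
```

```text
(array([-0.0243, -0.0379,  0.0036]), array([-0.0898, -0.0315, -0.7623]))
(array([-0.0413, -0.1182,  0.0111]), array([-0.0763, -0.0693, -1.5616]))
```

```bash
python3 -m crank '{"dr":[[-0.03,0,-0.18],[-0.06,0,-0.36],[-0.09,-0.02,-0.54],[-0.09,-0.03,-0.72],[-0.09,-0.03,-0.9],[-0.08,-0.04,-1.08],[-0.08,-0.05,-1.26],[-0.08,-0.06,-1.4],[-0.076,-0.07,-1.56],[-0.076,-0.07,-1.56]],"travel":[[0,-0.02,0],[-0.01,-0.04,0],[-0.02,-0.06,0.01],[-0.03,-0.08,0.01],[-0.04,-0.1,0.01],[-0.04,-0.12,0.01],[-0.04,-0.14,0.01],[-0.04,-0.16,0.01],[-0.04,-0.18,0.01],[-0.04,-0.18,0.01]],"hand":[0.085,0.085,0.085,0.085,0.085,0.085,0.085,0.085,0.085,0.085]}'
python3 -c "
from h import *
print(bot.get_obs()['joint_pos'].round(3));print(togo([.42,.26,.28],down(3.09)))"
```

```text
clock: 3.55
eef_pos: [0.3589, 0.2224, 0.3166]
tool_rot: [0.697, 0.717, -0.001, -0.0]
ft_force: [0.4, 0.3, -0.7]
grip_width: 0.0849
[0.554 0.064 0.014 1.522 0.    2.096]
(array([0.0359, 0.0622, 0.0365]), array([-1.3000e-03, -7.0000e-04, -1.4902e+00]))
```

```bash
python3 -m crank '{"dr":[[0,0,-0.18],[0,0,-0.36],[0,0,-0.54],[0,0,-0.72],[0,0,-0.9],[0,0,-1.08],[0,0,-1.26],[0,0,-1.4],[0,0,-1.49],[0,0,-1.49]],"travel":[[0,0,0],[0.01,0.01,0],[0.02,0.02,0],[0.03,0.03,0],[0.03,0.04,0],[0.035,0.05,0],[0.036,0.06,0],[0.036,0.062,0],[0.036,0.062,0],[0.036,0.062,0]],"hand":[0.085,0.085,0.085,0.085,0.085,0.085,0.085,0.085,0.085,0.085]}'
python3 -c "
from h import *
c,o=snap('wrist','e_w');print(bot.get_obs()['joint_pos'].round(3),o['eef_pos'],o['joint_vel'].round(3))
c,o=snap('side','e_s')"
```

```text
clock: 4.8
eef_pos: [0.42, 0.2585, 0.3165]
tool_rot: [0.028, 1.0, -0.0, -0.001]
ft_force: [-0.1, 0.3, -0.0]
grip_width: 0.0853
[0.552 0.209 0.184 1.547 0.    0.608] [0.41996625 0.25846457 0.31651078] [ 0.003 -0.001  0.001  0.    -0.     0.021]
```

View pics/e_w.png

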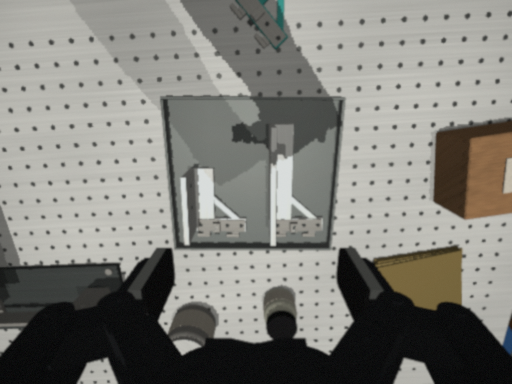

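```bash
python3 -c "
import cv2
a=cv2.imread('pics/e_w.png');cv2.imwrite('pics/f.png',cv2.resize(a[115:255,235:335],None,fx=4.2,fy=4.2,interpolation=cv2.INTER_CUBIC))"
```

```text
(no output)
```

View pics/f.png

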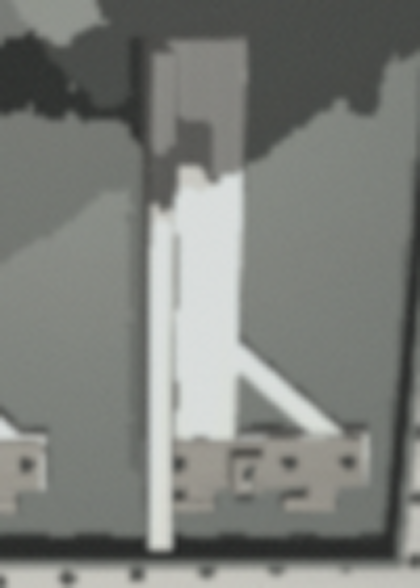

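```bash
python3 -c "
from h import *
c,o=load('e_w')
P=onz(c,[(235+163/4.2,115+42/4.2),(235+160.5/4.2,115+550/4.2)],.072,o);print(P,np.linalg.norm(P[1]-P[0]))
d=P[1]-P[0];d/=np.linalg.norm(d);yaw=np.arctan2(d[1],d[0]);print('yaw',yaw)
g=P[1]-d*.085;print('grasp',g)
for z in (.15,.043): print(togo([g[0],g[1],z],down(np.pi+yaw),o))
s,_=load('e_s');print(proj(s,P))
"
python3 -c "
import cv2
a=cv2.imread('pics/e_s.png');cv2.imwrite('pics/f2.png',cv2.resize(a[120:210,185:285],None,fx=6,fy=6,interpolation=cv2.INTER_CUBIC))"
```

```text
[[0.36985588 0.28545756 0.072     ]
 [0.5489401  0.27820584 0.072     ]] 0.17923098570141327
yaw -0.04047120374691153
grasp [0.46400971 0.28164496 0.072     ]
(array([-0.0429,  0.0258,  0.1664]), array([-0.0008, -0.0014, -0.0159]))
(array([-0.043 ,  0.0258,  0.2734]), array([-0.0008, -0.0014, -0.0159]))
[[211.32751209 155.65325337]
 [249.79739098 147.65490061]]
```

View pics/f2.png

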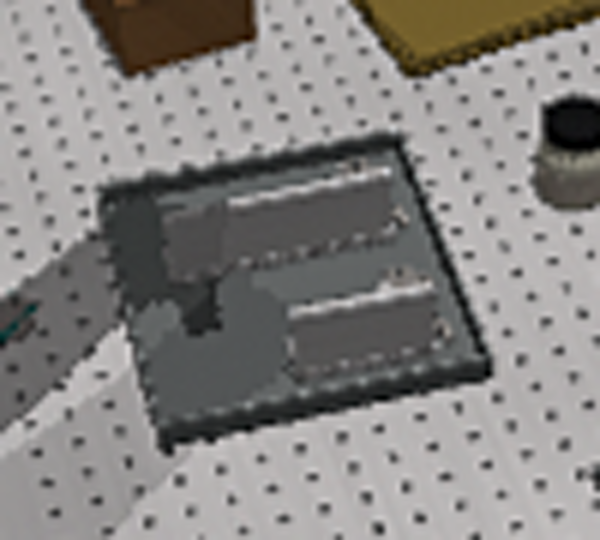

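```bash
python3 -m crank '{"dr":[[0,0,-0.016],[0,0,-0.016],[0,0,-0.016],[0,0,-0.016],[0,0,-0.016],[0,0,-0.016],[0,0,-0.016],[0,0,-0.016]],"travel":[[-0.02,0.013,0.04],[-0.043,0.026,0.09],[-0.043,0.026,0.14],[-0.043,0.026,0.19],[-0.043,0.026,0.22],[-0.043,0.026,0.25],[-0.043,0.026,0.272],[-0.043,0.026,0.272]],"hand":[0.07,0.06,0.06,0.06,0.06,0.06,0.06,0.06]}'
python3 -c "
from h import *
c,o=snap('wrist','g_w');print(togo([.464,.2816,.043],down(np.pi-.0405),o))"
```

```text
clock: 5.9
eef_pos: [0.4624, 0.2817, 0.0427]
tool_rot: [0.019, 1.0, -0.001, -0.003]
ft_force: [-0.1, -0.4, 0.1]
grip_width: 0.06
(array([-0.0016, -0.0001, -0.0003]), array([-0.0029, -0.005 ,  0.0021]))
```

View pics/g_w.png

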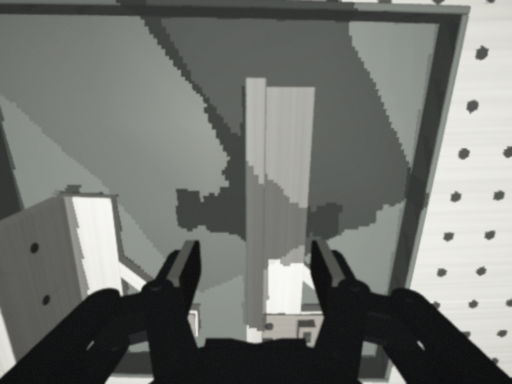

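The ledge strip (col 255) is centred between the fingers (cols 195 to 320). Closing now.

```bash
python3 -m crank '{"dr":[[0,0,0],[0,0,0],[0,0,0],[0,0,0],[0,0,0]],"travel":[[0,0,0],[0,0,0],[0,0,0],[0,0,0],[0,0,-0.003]],"hand":[0,0,0,0,0]}'
python3 -c "
from h import *
c,o=snap('wrist','h_w');print(togo([.36,.02,.20],down(np.pi-.04),o))"
```

```text
clock: 6.58
eef_pos: [0.4634, 0.2826, 0.0471]
tool_rot: [0.019, 1.0, -0.0, -0.001]
ft_force: [-0.2, 0.4, -2.4]
grip_width: 0.0068
(array([ 0.094 , -0.2664, -0.1525]), array([-0.0007, -0.0025,  0.003 ]))
```

```bash
python3 -m crank '{"dr":[[0,0,0],[0,0,0],[0,0,0],[0,0,0],[0,0,0],[0,0,0],[0,0,0],[0,0,0],[0,0,0],[0,0,0]],"travel":[[0,0,-0.03],[0,0,-0.08],[0,0,-0.13],[0.02,-0.03,-0.15],[0.05,-0.08,-0.15],[0.07,-0.13,-0.15],[0.094,-0.18,-0.15],[0.094,-0.23,-0.15],[0.094,-0.266,-0.15],[0.094,-0.266,-0.15]],"hand":[0,0,0,0,0,0,0,0,0,0]}'
python3 -c "
from h import *
c,o=snap('wrist','i_w');print(o['joint_pos'].round(2)); snap('top','i_t')"
```

```text
clock: 7.88
eef_pos: [0.3594, 0.0188, 0.1973]
tool_rot: [0.021, 1.0, -0.0, -0.001]
ft_force: [1.3, 1.5, -3.5]
grip_width: 0.0068
[ 0.05 -0.02 -0.38  1.21 -0.    0.09]
```

View pics/i_w.png

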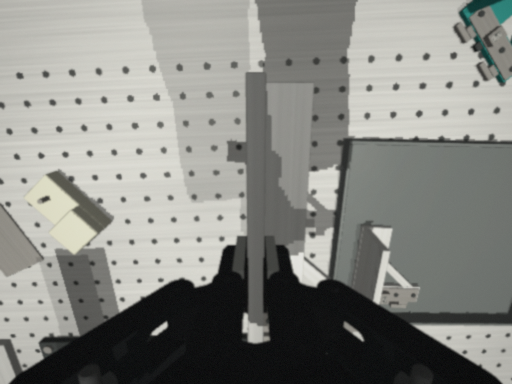

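View pics/i_t.png

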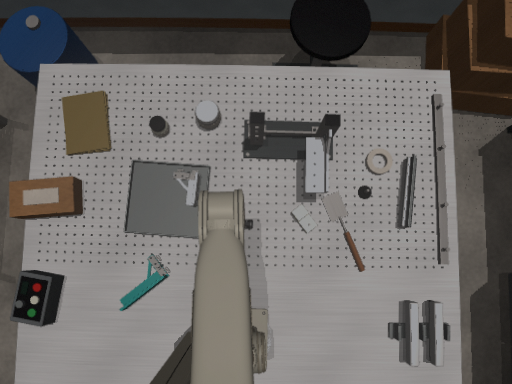

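```bash
python3 -m crank '{"dr":[[-0.15,0,0],[-0.3,0,0],[-0.45,0,0],[-0.6,0,0],[-0.75,0,0],[-0.87,0,0],[-0.87,0,0],[-0.87,0,0]],"travel":[[0,0,0],[0,0,0],[0,0,0.02],[0,0,0.05],[0,0,0.08],[0,0,0.11],[0,0,0.13],[0,0,0.13]],"hand":[0,0,0,0,0,0,0,0]}'
python3 -c "
from h import *
c,o=snap('wrist','j_w');print(o['joint_pos'].round(2));R=Rn.from_quat(o['tool_rot']).as_matrix();print(R.round(3))
E=o['eef_pos']+R@np.array([0,-.004,.039]);print('corner',E); print(R.T@np.array([0,0,-1.])); snap('side','j_s')"
```

```text
clock: 8.98
eef_pos: [0.3597, 0.0212, 0.066]
tool_rot: [0.017, 0.907, 0.422, 0.005]
ft_force: [0.6, 0.5, -2.8]
grip_width: 0.0071
[-0.54  0.51 -0.48  1.11  0.73 -0.71]
[[-0.999  0.026  0.024]
 [ 0.035  0.644  0.764]
 [ 0.005  0.765 -0.644]]
corner [0.36055238 0.0484071  0.03784573]
[-0.00493864 -0.76471211  0.64435316]
```

View pics/j_s.png

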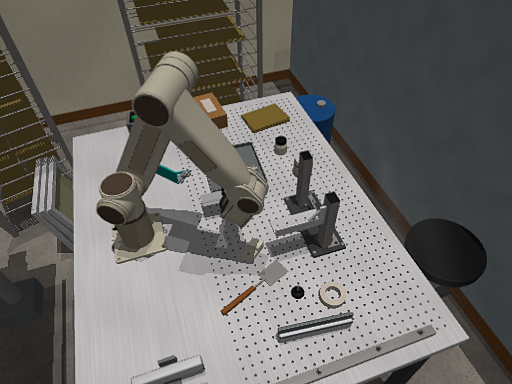

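```bash
python3 -m crank '{"dr":[[0,0,0],[0,0,0],[0,0,0],[0,0,0],[0,0,0]],"travel":[[0,-0.008,0.006],[0,-0.015,0.013],[0,-0.021,0.018],[0,-0.026,0.022],[0,-0.027,0.023]],"hand":[0,0,0,0,0]}'
python3 -c "
from h import *
c,o=snap('wrist','k_w');R=Rn.from_quat(o['tool_rot']).as_matrix()
E=o['eef_pos']+R@np.array([0,-.004,.039]);print('corner',E);snap('side','k_s',(180,150,290,270),5)"
```

```text
clock: 9.7
eef_pos: [0.36, 0.0208, 0.0318]
tool_rot: [0.017, 0.907, 0.421, 0.007]
ft_force: [-0.2, -0.1, -3.2]
grip_width: 0.0069
corner [0.36093074 0.04798083 0.00363421]
```

View pics/k_s.png

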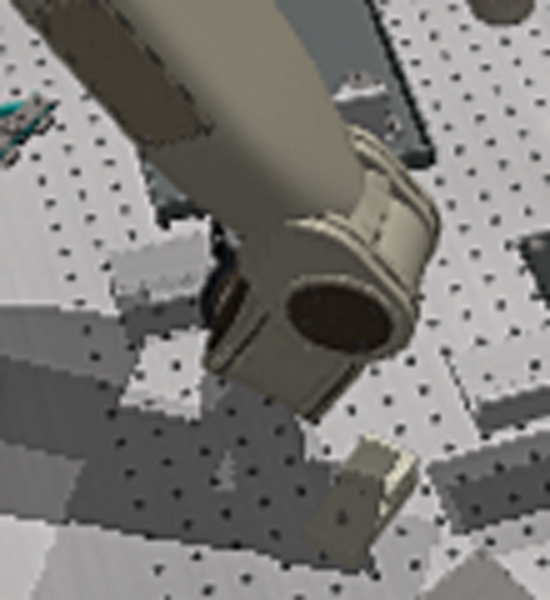

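View pics/k_w.png

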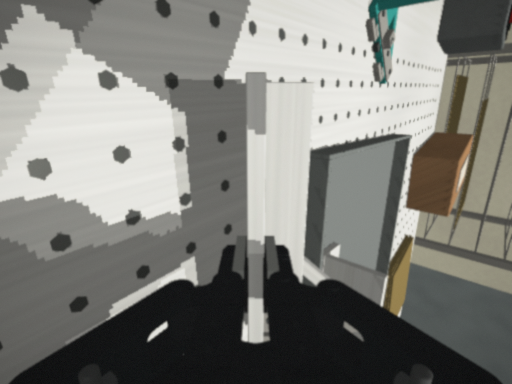

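```bash
python3 -m crank '{"dr":[[0,0,0],[0,0,0],[0,0,0]],"travel":[[0,-0.002,0.0015],[0,-0.0035,0.003],[0,-0.0035,0.003]],"hand":[0,0,0]}'
```

```text
clock: 10.18
eef_pos: [0.3606, 0.0206, 0.0294]
tool_rot: [0.018, 0.906, 0.422, 0.008]
ft_force: [-3.8, -7.1, 12.0]
grip_width: 0.007
```

```bash
python3 -m crank '{"dr":[[0,0,0],[0,0,0],[0,0,0],[0,0,0],[0,0,0],[0,0,0],[0,0,0],[0,0,0],[0,0,0],[0,0,0]],"travel":[[0,0,0],[0,0,0],[0,0,-0.005],[0,0,-0.015],[0,0,-0.025],[0,0,-0.035],[0,0,-0.05],[0,0,-0.08],[0,0,-0.12],[0,0,-0.16]],"hand":[0.018,0.018,0.018,0.018,0.018,0.018,0.018,0.018,0.018,0.018]}'
python3 -c "
from h import *
snap('wrist','l_w');snap('side','l_s',(180,130,290,250),5)"
```

```text
clock: 11.42
eef_pos: [0.3555, -0.1026, 0.1321]
tool_rot: [0.017, 0.907, 0.421, 0.007]
ft_force: [1.2, 0.5, -0.4]
grip_width: 0.0181
```

View pics/l_w.png

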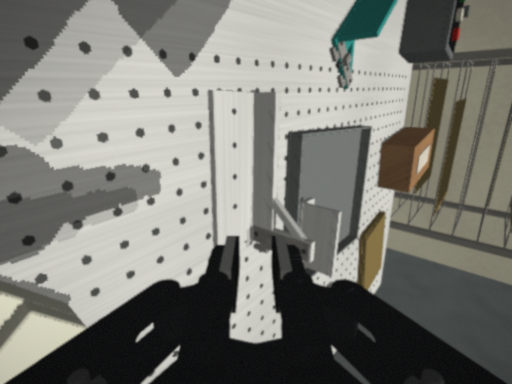

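View pics/l_s.png

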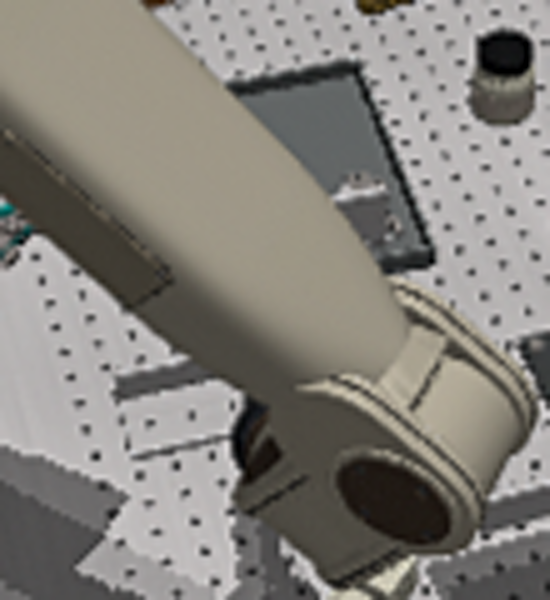

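Standing on its ledge (wrist picture: ledge at cols 210–255, web at 265, claw end at (320,235)). Now going above it with the tool down.

```bash
python3 -c "
from h import *
o=bot.get_obs();print(togo([.355,-.08,.22],o=o),togo([.35,.044,.27],down(np.pi),o))"
```

```text
(array([ 0.0032,  0.0827, -0.0375]), None) (array([0.0131, 0.201 , 0.0243]), array([ 0.8657,  0.0209, -0.0366]))
```

```bash
python3 -m crank '{"dr":[[0.05,0,0],[0.2,0,0],[0.35,0,0],[0.5,0.01,-0.02],[0.65,0.02,-0.03],[0.8,0.02,-0.036],[0.866,0.021,-0.037],[0.866,0.021,-0.037],[0.866,0.021,-0.037]],"travel":[[0.0,0.03,-0.02],[0.0,0.08,-0.035],[0.005,0.12,-0.03],[0.01,0.15,-0.01],[0.013,0.18,0.01],[0.013,0.2,0.02],[0.013,0.201,0.024],[0.013,0.201,0.024],[0.013,0.201,0.024]],"hand":[0.03,0.05,0.06,0.06,0.06,0.06,0.06,0.06,0.06]}'
python3 -c "
from h import *
c,o=snap('wrist','m_w');print(o['joint_pos'].round(2));cc,o=snap('top','m_t');
im=c['color'][:,:,::-1]; cv2.imwrite('pics/m_c.png',cv2.resize(im[60:340,150:380],None,fx=2.1,fy=2.1,interpolation=cv2.INTER_CUBIC))"
```

```text
clock: 12.65
eef_pos: [0.3478, 0.0466, 0.2683]
tool_rot: [-0.002, 1.0, 0.002, -0.003]
ft_force: [0.6, -0.0, -0.3]
grip_width: 0.06
[ 0.13 -0.07 -0.24  1.4   0.01  0.13]
```

View pics/m_c.png

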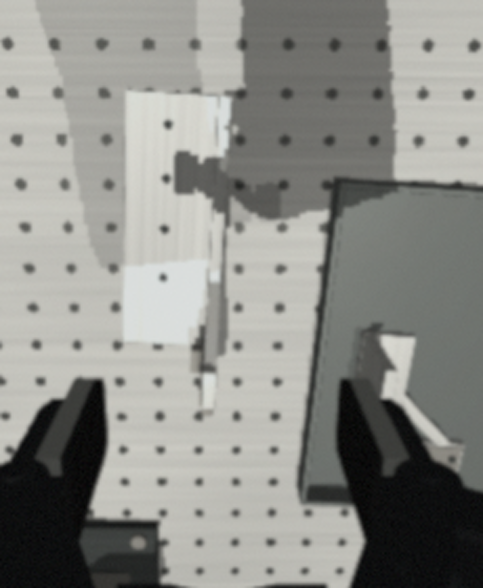

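View pics/m_t.png

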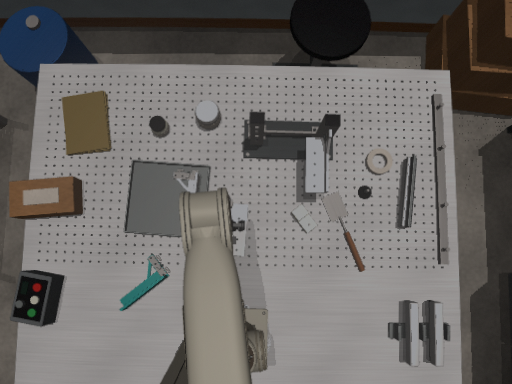

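```bash
python3 -c "
from h import *
c,o=load('m_w')
f=lambda x,y:(150+x/2.1,60+y/2.1)
L=onz(c,[f(126,92),f(122,341)],.008,o);print('ledge',L,np.linalg.norm(L[1]-L[0]),np.arctan2(*(L[1]-L[0])[1::-1]))
W=onz(c,[f(224.5,96)],.038,o);T=onz(c,[f(208,412),f(208.5,374)],.092,o);print(W,T)
d=T[0]-W[0];print(np.hypot(d[0],d[1]),np.arctan2(d[1],d[0]))
"
```

```text
ledge [[ 0.26853932 -0.01394025  0.008     ]
 [ 0.44221869 -0.02440648  0.008     ]] 0.17399444318688206 -0.06018904348038898
[[0.27051865 0.04913519 0.038     ]] [[0.45215472 0.03976708 0.092     ]
 [0.42683229 0.04011679 0.092     ]]
0.18187750078622533 -0.05153061526504723
```

```bash
python3 -c "
from h import *
o=bot.get_obs();print(togo([.3645,.0446,.0115],down(np.pi-.054),o))"
```

```text
(array([-0.0179, -0.0025,  0.2568]), array([ 0.0039, -0.0059,  0.0558]))
```

```bash
python3 -m crank '{"dr":[[0,0,0.03],[0.004,-0.006,0.056],[0.004,-0.006,0.056],[0.004,-0.006,0.056],[0.004,-0.006,0.056],[0.004,-0.006,0.056],[0.004,-0.006,0.056],[0.004,-0.006,0.056]],"travel":[[-0.01,-0.002,0.04],[-0.018,-0.0025,0.1],[-0.018,-0.0025,0.15],[-0.018,-0.0025,0.19],[-0.018,-0.0025,0.22],[-0.018,-0.0025,0.24],[-0.018,-0.0025,0.25],[-0.018,-0.0025,0.25]],"hand":[0.05,0.05,0.05,0.05,0.05,0.05,0.05,0.05]}'
python3 -c "
from h import *
c,o=snap('wrist','n_w');print(togo([.3645,.0446,.0115],down(np.pi-.054),o))"
```

```text
clock: 13.75
eef_pos: [0.365, 0.0447, 0.0185]
tool_rot: [0.027, 1.0, -0.0, -0.0]
ft_force: [0.2, -0.0, -0.8]
grip_width: 0.05
(array([ 0.0005, -0.0001,  0.007 ]), array([-0.0005, -0.    ,  0.0004]))
```

View pics/n_w.png

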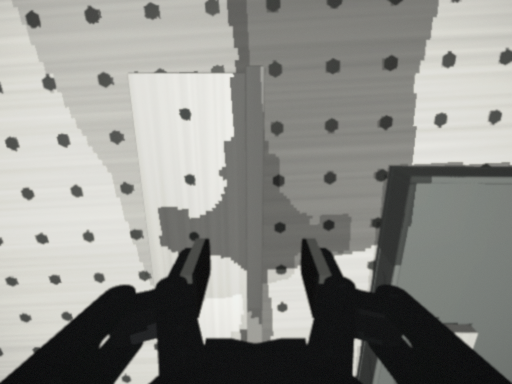

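```bash
python3 -m crank '{"dr":[[0,0,0],[0,0,0],[0,0,0],[0,0,0],[0,0,0],[0,0,0]],"travel":[[0,0,0.004],[0,0,0.007],[0,0,0.007],[0,0,0.007],[0,0,0.007],[0,0,0.007]],"hand":[0.05,0.05,0,0,0,0]}'
python3 -c "
from h import *
c,o=snap('wrist','o_w');print(o['tool_rot'],togo([.40,.0,.25],down(np.pi),o))"
```

```text
clock: 14.55
eef_pos: [0.3654, 0.045, 0.0121]
tool_rot: [0.026, 1.0, -0.001, 0.001]
ft_force: [-1.4, -2.5, 4.4]
grip_width: 0.0068
[ 2.60214213e-02  9.99660750e-01 -6.89326341e-04  8.91521874e-04] (array([-0.0373, -0.0435, -0.2378]), array([-0.0014,  0.0018, -0.052 ]))
```

```bash
python3 -c "
from h import *
c,_=load('c_top');s,_=load('c_side')
g=lambda x,y:(235+x/5.2,100+y/5.2)
k=lambda x,y:(255+x/4.7,140+y/4.7)
print('mate ledge corner',tri(c,g(365,480),s,k(68,378)))
for u in (.042,.092,.142):
  # mate expected: post mid y=-.2715, front .645
  P=[[.465,-.2715+.064,u+.008],[.465,-.2715-.004,u],[.465,-.2715-.004,u+.038],[.645-.012,-.2715,u+.092]]
  print(u,(proj(s,P)-[255,140])*4.7,(proj(c,P)-[235,100])*5.2)
print('post TL side',tri(c,g(78,130),s,k(208,85)),tri(c,g(155,135),s,k(218,95)))
"

```

```text
mate ledge corner (array([ 0.46774798, -0.20370584,  0.15020423]), np.float64(0.0002787625303199416))
0.042 [[ 65.34856797 460.420966  ]
 [ 95.42335964 534.68322371]
 [ 96.34595506 506.97856597]
 [304.14337353 400.17624325]] [[353.6264102  505.70659157]
 [457.77900507 509.07120887]
 [466.83882889 501.47633992]
 [472.45350803 219.19713822]]
0.092 [[ 65.72244004 422.72711129]
 [ 96.6452677  497.98614746]
 [ 97.61954777 468.70054119]
 [311.31466068 358.78152049]] [[362.17827726 495.45517644]
 [469.79639359 498.99677596]
 [479.48640231 490.87206505]
 [485.52387776 198.39103681]]
0.142 [[ 66.11625721 382.93917304]
 [ 97.93585836 459.18779114]
 [ 98.96624818 428.18322235]
 [318.89968515 314.96627536]] [[371.33239419 484.48033333]
 [482.65326626 488.21650226]
 [493.04136051 479.50468291]
 [499.54570411 176.06518894]]
post TL side (array([ 0.65183967, -0.02933688,  0.24158174]), np.float64(0.0030934669280269916)) (array([ 0.64009825, -0.07260343,  0.27240323]), np.float64(0.004183607554783853))
```

Mate height: its ledge corner triangulates to z = 0.150, so its underside is at 0.142 and the slots to use are at 160 and 210. Lifting now and looking at the post with the wrist camera.

```bash
python3 -m crank '{"dr":[[0,0,0],[0,0,-0.02],[0,0,-0.052],[0,0,-0.052],[0,0,-0.052],[0,0,-0.052],[0,0,-0.052],[0,0,-0.052],[0,0,-0.052],[0,0,-0.052]],"travel":[[0,0,-0.03],[0,0,-0.08],[-0.01,0.02,-0.13],[-0.02,0.05,-0.18],[-0.04,0.08,-0.23],[-0.06,0.1,-0.28],[-0.08,0.12,-0.33],[-0.09,0.12,-0.38],[-0.09,0.12,-0.4],[-0.09,0.12,-0.4]],"hand":[0,0,0,0,0,0,0,0,0,0]}'
python3 -c "
from h import *
c,o=snap('wrist','p_w');print(o['tool_rot'],o['joint_vel'].round(3));snap('top','p_t');snap('side','p_s')"
```

```text
clock: 15.85
eef_pos: [0.4615, 0.1614, 0.4123]
tool_rot: [-0.0, 1.0, 0.0, 0.001]
ft_force: [-0.6, -0.2, -2.7]
grip_width: 0.0071
[-1.93134787e-04  9.99999069e-01  4.31127473e-04  1.28012616e-03] [-0.002  0.008 -0.08  -0.03  -0.003  0.001]
```

View pics/p_w.png

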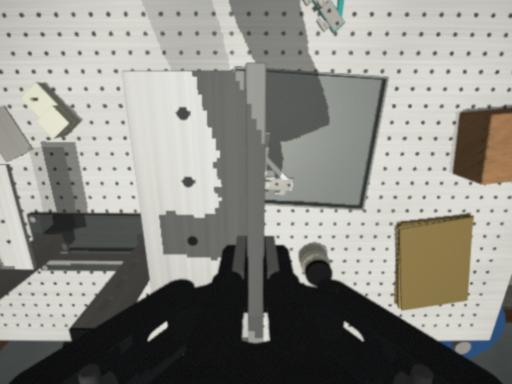

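View pics/p_s.png

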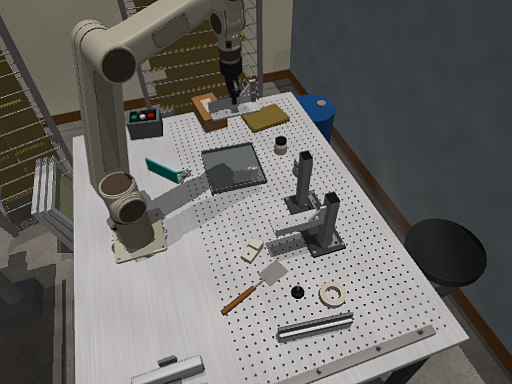

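```bash
python3 -c "
import cv2
a=cv2.imread('pics/p_w.png');a=cv2.convertScaleAbs(a[190:345,0:170],alpha=1.5,beta=15);cv2.imwrite('pics/q.png',cv2.resize(a,None,fx=4.5,fy=3.8*4.5/3.8*1.0 if 0 else 3.8,interpolation=cv2.INTER_CUBIC))
b=cv2.imread('pics/p_t.png');cv2.imwrite('pics/q2.png',cv2.resize(cv2.convertScaleAbs(b[105:205,240:345],alpha=1.3),None,fx=5.5,fy=5.5,interpolation=cv2.INTER_CUBIC))"
```

```text
(no output)
```

View pics/q.png

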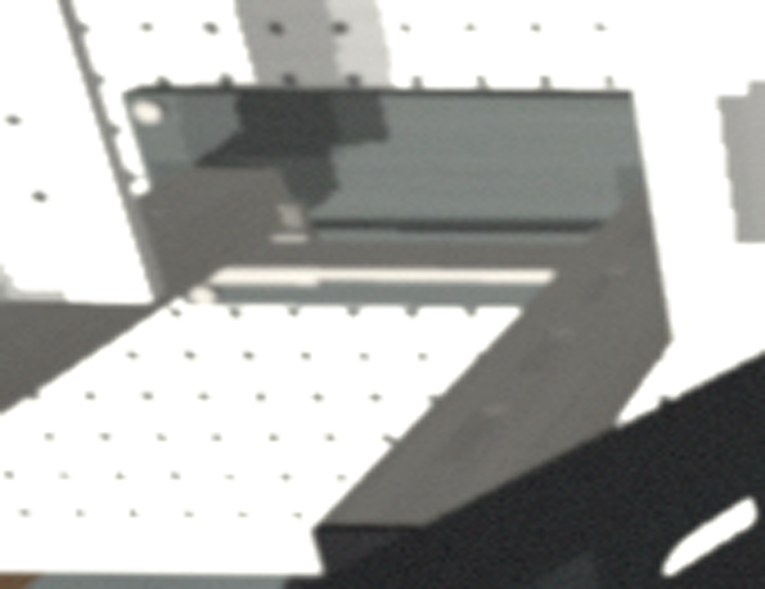

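View pics/q2.png

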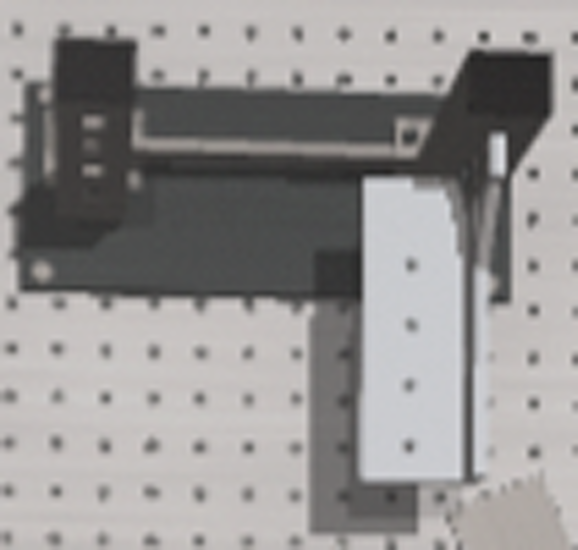

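```bash
python3 -c "
from h import *
w,o=load('p_w');c,_=load('p_t');s,_=load('p_s')
q=lambda x,y:(x/4.5,190+y/3.8)
F=onz(w,[q(632,92),q(128,92)],.012,o);print('foot L,R wrist',F, 'width',F[0,1]-F[1,1],'-> post y,x',F[0]+[.045,-.045,0],F[1]+[.045,.045+.22,0])
print('post top right front wrist',onz(w,[q(315,527)],.27,o),'-> y+22mm')
g=lambda x,y:(240+x/5.5,105+y/5.5)
F=onz(c,[g(20,288),g(510,301)],.012);print('foot top',F,F[0]+[.045,-.045,0],F[1]+[.045,.265,0])
print('tops L',onz(c,[g(53,103),g(135,103)],.27),'R',onz(c,[g(470,110),g(549,112)],.27))
print('slots y',onz(c,[g(93,122)],.24)[0],onz(c,[g(92.5,147)],.19)[0],onz(c,[g(92,170)],.14)[0])
"
```

```text
foot L,R wrist [[ 0.60223584 -0.07433334  0.012     ]
 [ 0.60263343 -0.30717844  0.012     ]] width 0.2328450974937843 -> post y,x [ 0.64723584 -0.11933334  0.012     ] [ 0.64763343 -0.04217844  0.012     ]
post top right front wrist [[ 0.65182087 -0.0712772   0.27      ]] -> y+22mm
foot top [[ 0.60519468 -0.00618327  0.012     ]
 [ 0.60244895 -0.31416637  0.012     ]] [ 0.65019468 -0.05118327  0.012     ] [ 0.64744895 -0.04916637  0.012     ]
tops L [[ 0.64886243 -0.02895129  0.27      ]
 [ 0.64962633 -0.07220362  0.27      ]] R [[ 0.64923734 -0.24926219  0.27      ]
 [ 0.64902773 -0.2911754   0.27      ]]
slots y [ 0.64755603 -0.0502185   0.24      ] [ 0.64757586 -0.05017482  0.19      ] [ 0.64776707 -0.05010845  0.14      ]
```

```bash
python3 -c "
from h import *
w,o=load('p_w');c,_=load('p_t')
R=Rn.from_quat(o['tool_rot'])
for px,zt in (((256,64),-.0259),((256,341),-.0799)):
  P=onz(w,[px],o['eef_pos'][2]-zt,o)[0];print(R.inv().apply(P-o['eef_pos']))
for px,zt in (((123.5,72),.0041),):
  P=onz(w,[px],o['eef_pos'][2]-zt,o)[0];print('ledge corner',R.inv().apply(P-o['eef_pos']))
g=lambda x,y:(240+x/5.5,105+y/5.5)
M=onz(c,[g(363,178),g(360,480)],.150);print(M,np.arctan2(*(M[0]-M[1])[1::-1]))
for p in ([.50,-.05,.30],[.528,-.05,.168]): print(togo(p,down(np.pi)))
"
```

```text
[ 0.09447105 -0.0001347  -0.0261421 ]
[ 0.01753432 -0.0001776  -0.07994534]
ledge corner [ 0.09449564 -0.06314026  0.00380365]
[[ 0.643227   -0.20607022  0.15      ]
 [ 0.46776153 -0.20452062  0.15      ]] -0.008831111090658827
(array([-0.0399, -0.2106,  0.1101]), array([-0.0013, -0.0023,  0.0002]))
(array([-0.0682, -0.2104,  0.242 ]), array([-0.0013, -0.0023,  0.0002]))
```

```bash
python3 -m crank '{"dr":[[0,0,0.009],[0,0,0.009],[0,0,0.009],[0,0,0.009],[0,0,0.009],[0,0,0.009],[0,0,0.009],[0,0,0.009],[0,0,0.009],[0,0,0.009]],"travel":[[0,-0.03,0],[0,-0.08,0.03],[-0.01,-0.13,0.07],[-0.02,-0.18,0.11],[-0.03,-0.205,0.15],[-0.05,-0.2095,0.19],[-0.06,-0.2095,0.22],[-0.066,-0.2095,0.242],[-0.066,-0.2095,0.242],[-0.066,-0.2095,0.242]],"hand":[0,0,0,0,0,0,0,0,0,0]}'
python3 -c "
from h import *
print(togo([.528,-.0492,.168],down(np.pi-.009)))
snap('side','r_s',(230,120,360,260),4.2);snap('top','r_t',(200,90,350,220),4);snap('wrist','r_w')"
```

```text
clock: 17.25
eef_pos: [0.5267, -0.0488, 0.1702]
tool_rot: [0.004, 1.0, -0.0, 0.0]
ft_force: [0.9, -0.4, -2.8]
grip_width: 0.0066
(array([-0.0013, -0.0004,  0.0022]), array([-0.0003,  0.0007,  0.0001]))
```

View pics/r_s.png

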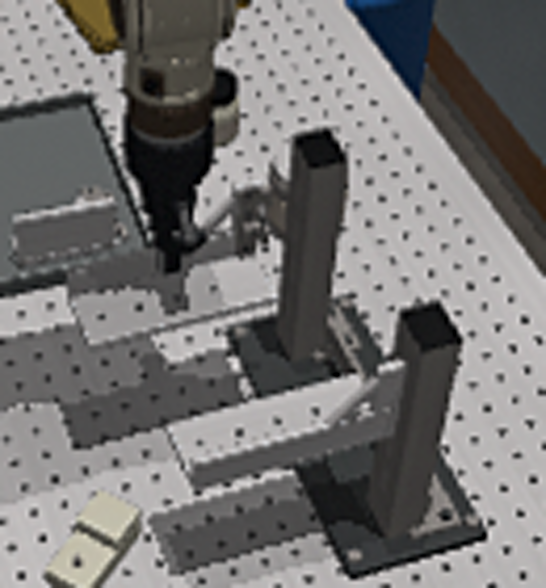

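View pics/r_t.png

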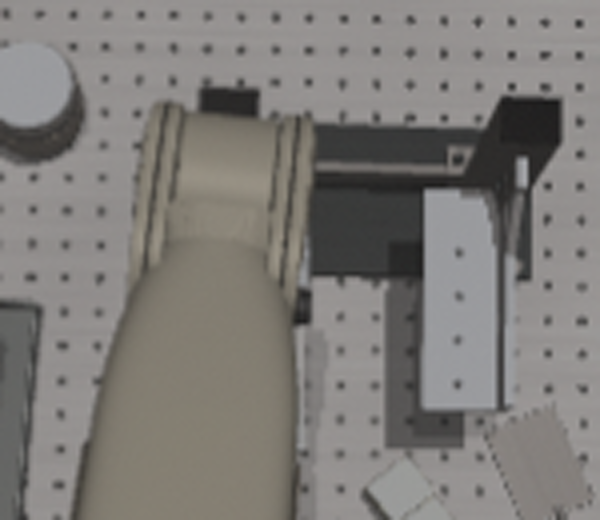

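View pics/r_w.png

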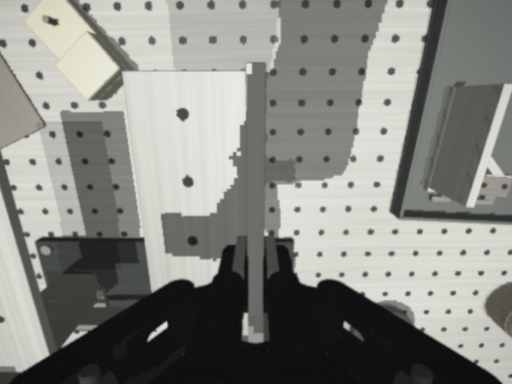

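```bash
python3 -c "
from h import *
s,o=load('r_s');R=Rn.from_quat(o['tool_rot'])
P=o['eef_pos']+R.apply([[.0945,-.064,.0041],[-.0855,-.064,.0041],[-.0855,-.0035,-.018],[-.0735,0,-.08]])
print(P.round(4),(proj(s,P)-[230,120])*4.2)
# post expected corners
Q=[[.649,-.072,.27],[.649,-.072,.012],[.649,-.028,.27]]
print((proj(s,Q)-[230,120])*4.2)
"
```

```text
[[ 0.4316 -0.112   0.1661]
 [ 0.6116 -0.1136  0.1662]
 [ 0.6122 -0.0531  0.1883]
 [ 0.6001 -0.0494  0.2503]] [[ 90.40850716 342.85733591]
 [282.67967777 292.62931867]
 [258.58664195 229.73391163]
 [247.83621328 180.31817436]]
[[311.1533467  167.37701733]
 [291.65053469 360.02881165]
 [291.0810484  135.43040545]]
```

```bash
python3 -c "
from h import *
s,o=load('r_s');im=s['color'][:,:,::-1][145:215,280:325]
im=cv2.convertScaleAbs(im,alpha=2.2)
cv2.imwrite('pics/s.png',cv2.resize(im,None,fx=8,fy=8,interpolation=cv2.INTER_CUBIC))
for y in (-.050,-.052,-.048):
  for x in (.647,.650):
    print(y,x,((proj(s,[[x,y-.022,.27],[x,y+.022,.27],[x,y-.022,.10]])-[280,145])*8).round(0).tolist())
"
```

```text
-0.05 0.647 [[189.0, 120.0], [150.0, 59.0], [163.0, 372.0]]
-0.05 0.65 [[195.0, 118.0], [156.0, 57.0], [169.0, 371.0]]
-0.052 0.647 [[190.0, 123.0], [152.0, 62.0], [165.0, 375.0]]
-0.052 0.65 [[196.0, 121.0], [158.0, 60.0], [171.0, 373.0]]
-0.048 0.647 [[187.0, 117.0], [149.0, 56.0], [162.0, 369.0]]
-0.048 0.65 [[193.0, 115.0], [155.0, 55.0], [167.0, 368.0]]
```

View pics/s.png

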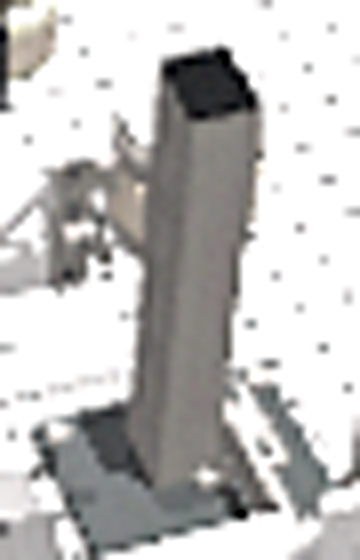

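```bash
python3 -m crank '{"dr":[[0,0,0],[0,0,0],[0,0,0],[0,0,0],[0,0,0]],"travel":[[-0.008,0,0.001],[-0.016,0,0.002],[-0.023,0,0.002],[-0.028,0,0.002],[-0.031,0,0.002]],"hand":[0,0,0,0,0]}'
python3 -c "
from h import *
o=bot.get_obs();print(o['ft_force'].round(1),o['ft_torque'].round(2),togo([.5635,-.0493,.168],down(np.pi-.009)))"
```

```text
clock: 18.02
eef_pos: [0.5586, -0.0492, 0.168]
tool_rot: [0.004, 1.0, -0.0, 0.001]
ft_force: [0.1, -0.4, -3.9]
grip_width: 0.007
[ 0.1 -0.4 -3.9] [0.07 0.05 0.03] (array([-0.0049, -0.0001, -0.    ]), array([-0.0005,  0.0011,  0.0001]))
```

```bash
python3 -m crank '{"dr":[[0,0,0],[0,0,0],[0,0,0]],"travel":[[-0.002,0,0],[-0.004,0,0],[-0.004,0,0]],"hand":[0,0,0]}'
python3 -c "
from h import *
o=bot.get_obs();print(o['ft_force'].round(1),o['ft_torque'].round(2));snap('side','t_s',(255,140,325,215),8)"
```

```text
clock: 18.4
eef_pos: [0.5612, -0.0492, 0.1678]
tool_rot: [0.004, 1.0, -0.0, -0.0]
ft_force: [-5.0, 0.0, -2.3]
grip_width: 0.007
[-5.   0.  -2.3] [0.11 0.88 0.  ]
```

View pics/t_s.png

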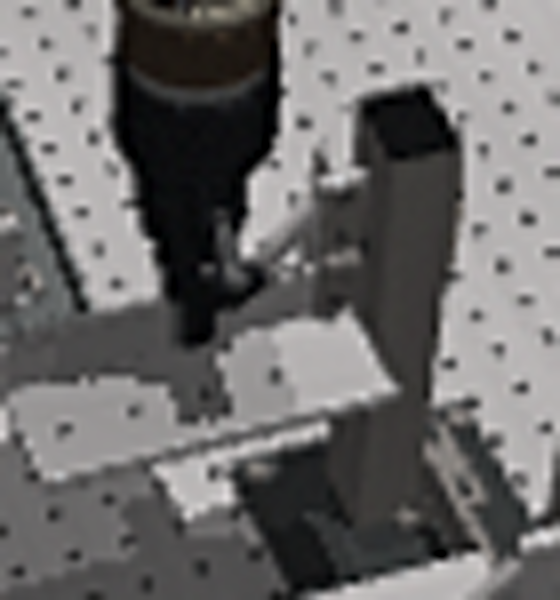

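```bash
python3 -m crank '{"dr":[[0,0,0],[0,0,0],[0,0,0]],"travel":[[-0.002,0,0],[-0.003,0,0],[-0.003,0,0]],"hand":[0,0,0]}'
```

```text
clock: 18.82
eef_pos: [0.5638, -0.0492, 0.1678]
tool_rot: [0.004, 1.0, -0.0, -0.001]
ft_force: [-7.1, -0.2, -1.3]
grip_width: 0.0067
```

```bash
python3 -m crank '{"dr":[[0,0,0],[0,0,0],[0,0,0]],"travel":[[-0.0015,0,0],[-0.003,0,0],[-0.003,0,0]],"hand":[0,0,0]}'
```

```text
clock: 19.2
eef_pos: [0.565, -0.0492, 0.1677]
tool_rot: [0.005, 1.0, -0.0, -0.003]
ft_force: [-11.4, 0.2, 1.7]
grip_width: 0.0072
```

```bash
python3 -m crank '{"dr":[[0,0,0],[0,0,0],[0,0,0],[0,0,0],[0,0,0]],"travel":[[0,0,0.002],[0,0,0.004],[0,0,0.006],[0,0,0.008],[0,0,0.008]],"hand":[0,0,0,0,0]}'
```

```text
clock: 19.82
eef_pos: [0.5649, -0.0493, 0.16]
tool_rot: [0.005, 1.0, -0.0, -0.002]
ft_force: [-11.0, 0.2, 1.5]
grip_width: 0.0069
```

```bash
python3 -m crank '{"dr":[[0,0,0],[0,0,0],[0,0,0],[0,0,0],[0,0,0]],"travel":[[0,0,0.002],[0,0,0.004],[0,0,0.006],[0,0,0.008],[0,0,0.008]],"hand":[0,0,0,0,0]}'
python3 -c "
from h import *
o=bot.get_obs();print(o['ft_force'].round(1),o['ft_torque'].round(2))"
```

```text
clock: 20.45
eef_pos: [0.5649, -0.0493, 0.1535]
tool_rot: [0.005, 1.0, -0.0, -0.002]
ft_force: [-15.3, -0.2, 8.8]
grip_width: 0.0068
[-15.3  -0.2   8.8] [0.13 2.38 0.01]
```

```bash
python3 -m crank '{"dr":[[0,0,0],[0,0,0],[0,0,0]],"travel":[[0.001,0,0.002],[0.001,0,0.004],[0.001,0,0.004]],"hand":[0,0,0]}'
python3 -c "
from h import *
o=bot.get_obs();print(o['ft_force'].round(1),o['ft_torque'].round(2));snap('side','u_s',(240,130,340,240),5.4)"
```

```text
clock: 20.82
eef_pos: [0.5646, -0.0494, 0.1512]
tool_rot: [0.005, 1.0, -0.0, -0.0]
ft_force: [-17.0, 0.1, 16.6]
grip_width: 0.0073
[-17.    0.1  16.6] [0.07 2.7  0.  ]
```

View pics/u_s.png

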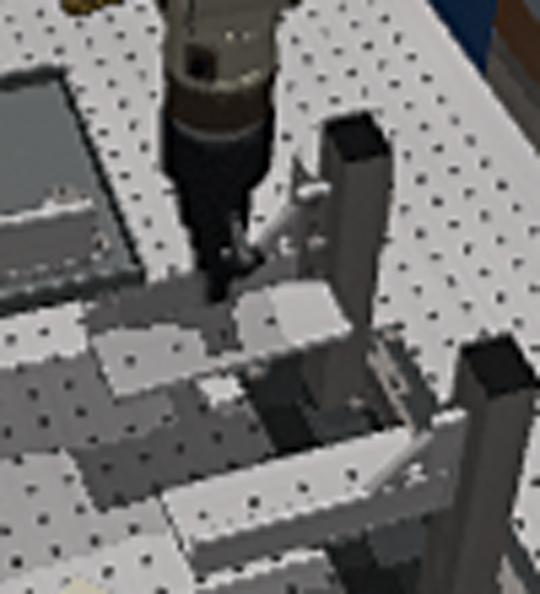

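```bash
python3 -c "
from h import *
s,o=load('u_s')
for u in (.142,.145,.148):
  P=[[.4705,-.1125,u+.008],[.4705,-.1125,u],[.6505,-.114,u+.008],[.6385,-.0498,u+.092],[.6505,-.0498-.004,u+.092]]
  print(u,((proj(s,P)-[240,130])*5.4).round(1).tolist())
im=s['color'][:,:,::-1][150:215,255:320]
cv2.imwrite('pics/v.png',cv2.resize(cv2.convertScaleAbs(im,alpha=1.5),None,fx=9,fy=9,interpolation=cv2.INTER_CUBIC))
print('mate',((proj(s,[[.4677,-.2045,.15],[.4677,-.2045,.142]])-[240,130])*5.4).round(1).tolist())
"
```

```text
0.142 [[117.0, 388.3], [117.1, 395.9], [359.4, 324.6], [315.3, 182.4], [333.6, 182.1]]
0.145 [[117.0, 385.4], [117.1, 393.0], [359.7, 321.7], [315.6, 179.3], [333.9, 178.9]]
0.148 [[116.9, 382.5], [117.0, 390.2], [360.1, 318.8], [315.8, 176.1], [334.2, 175.8]]
mate [[159.3, 489.5], [159.2, 497.0]]
```

View pics/v.png

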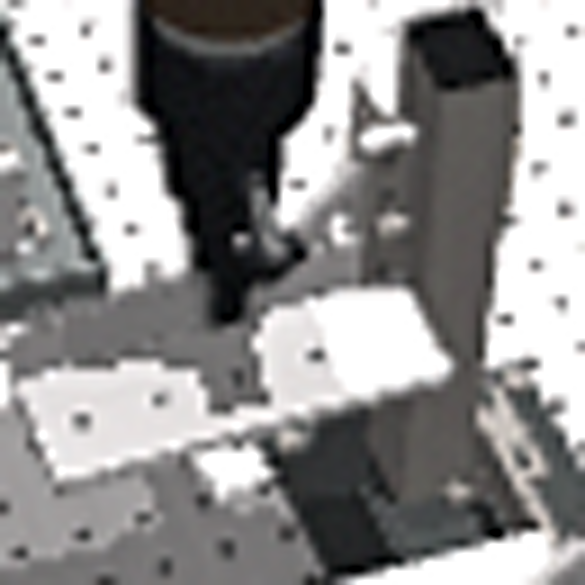

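```bash
python3 -m crank '{"dr":[[0,0,0],[0,0,0],[0,0,0],[0,0,0],[0,0,0],[0,0,0],[0,0,0],[0,0,0]],"travel":[[0.002,0,-0.002],[0.002,0,-0.002],[0.002,0,-0.002],[0.002,0,-0.01],[0.002,0,-0.04],[0.002,0,-0.08],[0.002,0,-0.12],[0.002,0,-0.14]],"hand":[0,0.035,0.035,0.035,0.035,0.035,0.035,0.035]}'
python3 -c "
from h import *
o=bot.get_obs();print(o['ft_force'].round(1));snap('wrist','w_w');s,_=snap('side','w_s')
im=s['color'][:,:,::-1][150:215,255:320]
cv2.imwrite('pics/w.png',cv2.resize(cv2.convertScaleAbs(im,alpha=1.5),None,fx=9,fy=9,interpolation=cv2.INTER_CUBIC))"
```

```text
clock: 21.88
eef_pos: [0.5664, -0.0492, 0.2916]
tool_rot: [0.004, 1.0, -0.0, 0.003]
ft_force: [-0.1, 0.1, -0.4]
grip_width: 0.0346
[-0.1  0.1 -0.4]
```

View pics/w_w.png

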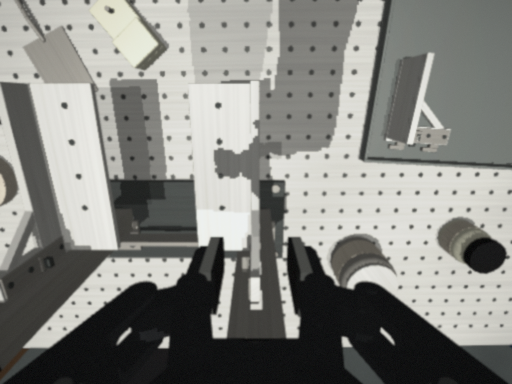

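View pics/w.png

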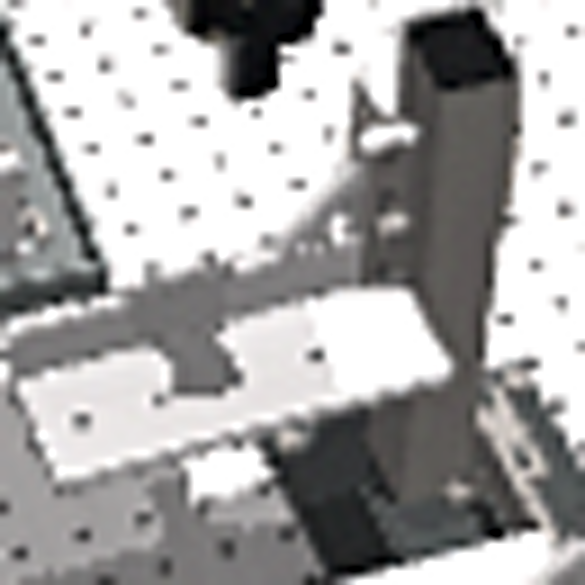

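```bash
python3 -c "
from h import *
w,o=load('w_w')
print(onz(w,[(255.5,278),(255.5,308)],.234,o))
N=onz(w,[(190,84),(250,84)],.150,o);print(N, onz(w,[(29,84),(88,84)],.150,o))
print(togo([.638,-.0498,.262],down(np.pi-.009)))"
```

```text
[[ 0.62353772 -0.04983525  0.234     ]
 [ 0.6535984  -0.05006821  0.234     ]]
[[ 0.47031868 -0.10964489  0.15      ]
 [ 0.47083263 -0.05372087  0.15      ]] [[ 0.46841352 -0.26105615  0.15      ]
 [ 0.46920453 -0.20521629  0.15      ]]
(array([-0.0708,  0.0001,  0.0303]), array([-0.001 ,  0.0085,  0.0001]))
```

```bash
python3 -m crank '{"dr":[[0,0,0],[0,0,0],[0,0,0],[0,0,0],[0,0,0],[0,0,0],[0,0,0]],"travel":[[0,0,0],[-0.02,0,0],[-0.05,0,0],[-0.067,0,0.01],[-0.067,0,0.03],[-0.067,0,0.04],[-0.067,0,0.04]],"hand":[0,0,0,0,0,0,0]}'
python3 -c "
from h import *
o=bot.get_obs();print(o['ft_force'].round(1),o['grip_width'],togo([.634,-.0498,.234],down(np.pi-.009)))"
```

```text
clock: 22.85
eef_pos: [0.631, -0.0497, 0.2464]
tool_rot: [0.004, 1.0, -0.0, -0.001]
ft_force: [0.3, -0.0, 0.1]
grip_width: -0.0001
[ 0.3 -0.   0.1] -0.00011131832498266779 (array([-0.003 , -0.0001,  0.0124]), array([-0.0002, -0.0025,  0.0001]))
```

```bash
python3 -m crank '{"dr":[[0,0,0],[0,0,0],[0,0,0],[0,0,0],[0,0,0]],"travel":[[-0.002,0,0.004],[-0.003,0,0.008],[-0.003,0,0.011],[-0.003,0,0.013],[-0.003,0,0.014]],"hand":[0,0,0,0,0]}'
```

```text
clock: 23.48
eef_pos: [0.6351, -0.0498, 0.2342]
tool_rot: [0.004, 1.0, -0.0, 0.001]
ft_force: [-0.7, 0.2, -0.7]
grip_width: -0.0001
```

```bash
python3 -m crank '{"dr":[[0,0,0],[0,0,0],[0,0,0]],"travel":[[0,0,0.002],[0,0,0.004],[0,0,0.004]],"hand":[0,0,0]}'
```

```text
clock: 23.85
eef_pos: [0.6353, -0.0499, 0.2335]
tool_rot: [0.004, 1.0, -0.0, 0.002]
ft_force: [-3.9, 0.1, 10.9]
grip_width: -0.0
```

```bash
python3 -m crank '{"dr":[[0,0,0],[0,0,0],[0,0,0],[0,0,0]],"travel":[[0,0,0.003],[0,0,0.006],[0,0,0.007],[0,0,0.007]],"hand":[0,0,0,0]}'
```

```text
clock: 24.35
eef_pos: [0.6355, -0.0499, 0.2331]
tool_rot: [0.004, 1.0, -0.001, 0.006]
ft_force: [-12.4, 0.7, 31.7]
grip_width: 0.0
```

```bash
python3 -m crank '{"dr":[[0,0,0],[0,0,0],[0,0,0],[0,0,0],[0,0,0],[0,0,0],[0,0,0],[0,0,0],[0,0,0]],"travel":[[0,0,-0.014],[0,0,-0.04],[0,0,-0.08],[0.03,0.05,-0.1],[0.08,0.1,-0.1],[0.1,0.15,-0.1],[0.12,0.2,-0.1],[0.12,0.22,-0.1],[0.12,0.22,-0.1]],"hand":[0,0,0,0,0,0,0,0,0]}'
python3 -c "
from h import *
o=bot.get_obs();print(o['ft_force'].round(1));c,_=snap('top','x_t');s,_=snap('side','x_s');snap('wrist','x_w')
a=cv2.resize(s['color'][:,:,::-1][140:260,235:355],None,fx=4.6,fy=4.6,interpolation=cv2.INTER_CUBIC)
cv2.imwrite('pics/x1.png',cv2.convertScaleAbs(a,alpha=1.3))
b=cv2.resize(c['color'][:,:,::-1][100:210,235:345],None,fx=5,fy=5,interpolation=cv2.INTER_CUBIC)
cv2.imwrite('pics/x2.png',cv2.convertScaleAbs(b,alpha=1.4))"
```

```text
clock: 25.48
eef_pos: [0.5172, 0.1723, 0.3226]
tool_rot: [0.003, 1.0, -0.001, 0.001]
ft_force: [-0.3, -0.3, -0.1]
grip_width: -0.0001
[-0.3 -0.3 -0.1]
```

View pics/x1.png

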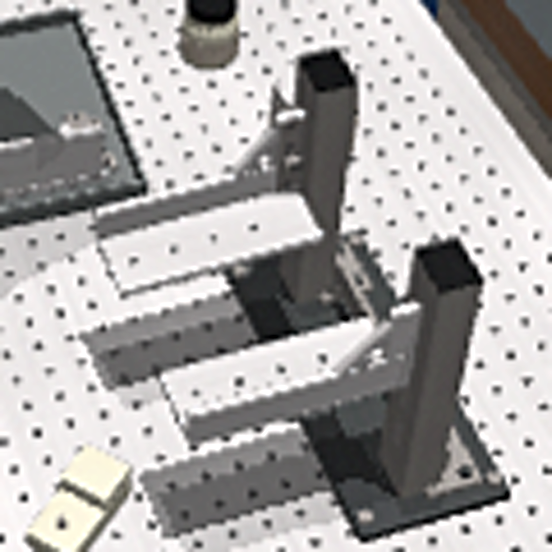

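View pics/x2.png

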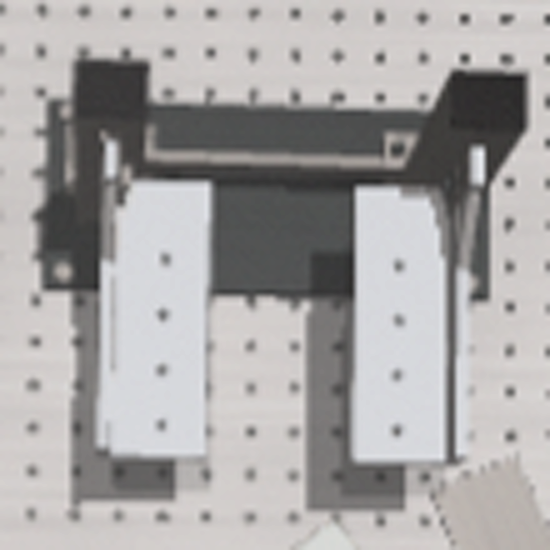

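View pics/x_t.png

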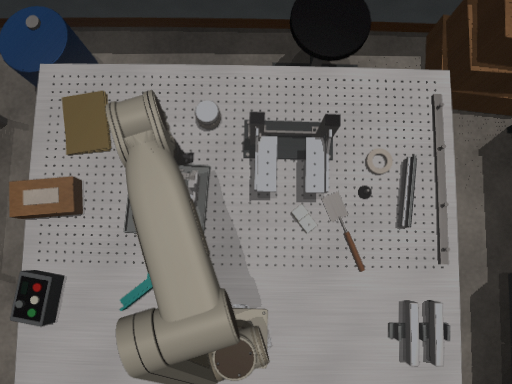

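```bash
python3 -c "
from h import *
c,_=load('x_t');s,_=load('x_s')
t=lambda x,y:(235+x/5,100+y/5); k=lambda x,y:(235+x/4.6,140+y/4.6)
print('ours',tri(c,t(207,456),s,k(121,289)));print('mate',tri(c,t(353,461),s,k(161,377)))
print('ours back corner',tri(c,t(211,181),s,k(326,233)))"
```

```text
ours (array([ 0.46921855, -0.11415706,  0.14735104]), np.float64(0.0014518502135301458))
mate (array([ 0.46907516, -0.20574351,  0.14328412]), np.float64(0.0002594567485740731))
ours back corner (array([ 0.64637948, -0.11507911,  0.14919601]), np.float64(0.0017081175805584068))
```

```bash
python3 -c "
from workcell import job
print(job.job_done())"
```

```text
the job is handed in; nothing more can be done
None
```

I fitted the long runner to the left-hand upright in the slots at 160 and 210 mm, level with its mate, let go of it and handed the job in at about 25.5 s. I could not see whether the spring catch had snapped out. I infer it from the runner being fully home.

**What I did:** I gripped the runner by its ledge and lifted it out of the tray. I set it down on its edge, rolled about 50°, and let go; it tipped onto its ledge. I then took it again by its web and hooked both claws in. The catch spring showed at about 5–7 N, then the root face met the post at about 11 N. I slid it down, released it and pressed on its top.

**Last checks:**
- **Home:** under a 32 N press with shut fingers the top stayed at 0.233 m, against 0.234 m expected.
- **Pictures after release:** both runners look alike, with near ends at x ≈ 0.469 m. The short runner and the other things showed no visible movement, though the arm hid parts of the tray and the turquoise runner in the last top view.
- **Disagreement on height:** the final triangulation put the new ledge at 0.147–0.149 m and the mate's at 0.143 m. An earlier measurement gave the mate 0.150 m, so I put this down to picking corners by a pixel or so.
- **During seating:** while I held the web and pushed down, the tool went about 3 mm below the expected hung height. I took that as the pads slipping on the web.

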